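Load the engraver, close its cover and switch on

ROBOT

A 6-joint arm with a two-finger parallel gripper is mounted at the origin on the work surface. World frame = base frame: x ahead of the robot, y to its left, z up, the work surface at z = 0. Lengths are in m, angles in rad, forces in N, time in s.
With the tool pointing down it reaches from about 0.225 to 0.875 m from the base axis. Payload 3.4 kg.
Tool frame: the origin (TCP) lies midway between the tips of the shut fingers; the grasp point (between the pads) lies 19 mm behind it; x points along the fingers, y is the direction in which the jaws open and shut, and the axes are right-handed (so a half turn about x gives the same grasp; the last joint's range is limited). The gripper opens to 85 mm and grips with 20 to 120 N. Pads are 22 mm wide; open, the fingers measure 114 mm over their backs; the gripper's body (76 mm by 85 mm) begins 54 mm behind the grasp point. The pads swing forward as they close: fully open they stand 13 mm farther back than shut.
Start: joints at [-1.428, 0.276, 1.505, -0, 1.361, -0.121], TCP at [0.15, -0.555, 0.231] pointing down, gripper open.
Joint ranges: [-2.89, 2.89], [-0.75, 2.08], [0.22, 2.7], [-1.18, 4.32], [0.11, 2.71], [-2.7, 2.7]. Speed limits (rad/s): [2.57, 2.57, 3.14, 3.14, 3.14, 3.14].

INTERFACE

Orientations are given as a unit quaternion [w, x, y, z].
In Python, from rig import manip, get_image, get_calibration, ticket gives the robot as it stands. The module is installed in compiled form; this text tells all that it offers.
- The arm moves only by the tool arm_command, never from a script. Its argument "series" is text: rows parted by semicolons, each of 7 numbers parted by spaces: the shift along the tool's x, y, z in units of 0.1 m (1.0 is 0.1 m), then the turn, a rotation vector about the tool's x, y, z in units of pi rad (1.0 is pi rad), then the opening, from -1 (shut) to 1 (fully open), so that 0 is half open. In form: tx ty tz rx ry rz claw; .... A call has 1 to 12 rows; each row shifts and turns the commanded pose from where the row before left it, along the tool's axes as they then stand; what a row does not reach is not made up. A row lasts 1/12 s, in which the tool goes at most 41.7 mm and 7.16 degrees, less where a joint would pass 70% of its speed; a pose out of reach is approached as far as the arm can. A call with a number of a shift or a turn outside -1 to 1 is refused whole. A call with a gripper value outside its range is refused whole. The fingers move at their own pace and stop on an object; "squeeze" is the grip in N (left out, the last holds). Time passes only in rows, so rows that do not move let the fingers close. It gives the time, the measured TCP pose, the force and the opening at its end, in the units of the state.
- manip.get_state(): the state, without advancing time (a new reading comes with each control period).
- get_image(name): name is "scene" or "top"; returns the picture (400x640x3 uint8, red, green, blue); there is no depth.
- get_calibration(name): a dict with "fx", "fy", "cx", "cy" (pixels), "D" ([k1, k2, p1, p2, k3] as OpenCV has them; the pictures are not rectified), "cam_to_world" (4x4, takes a point from camera to world coordinates). Camera axes: x right, y down, z forward; pixel columns grow to the right and rows downward; lengths in m; the calibration is good to about 2 mm. A picture is of the moment at which its call begins. get_calibration takes no time and is no camera call.
- ticket.sign_off(): hands the job in, once; it reports no verdict.
The state is a dict: "clock": time; "qpos": joint angles; "qd": joint speeds; "effort": joint torques, N m; "position": TCP position; "ee_rot": TCP orientation; "contact_force": force on the tool from outside, world axes, zero at the start; "moment": the same for the moment, N m; "width": finger opening in m.
Only numpy, scipy, OpenCV 4.12 (cv2) and the standard library are available. Lean on these libraries where they do the work, as an engineer would, in place of code of your own. Each camera call takes 0.05 s, during which the arm holds its last target. There are 200 camera calls.

TASK

Lay the wooden blank with the rounded end flat inside the white rectangle on the engraver's bed, lengthwise, its rounded end towards the fan. Then lower the engraver's hinged cover gently until it rests fully closed, never letting it fall, and only then throw the isolator's lever over to on. Leave the square-ended board, the gourd, the pebble and the cup where they are.

Things in the scene. Friction and masses are not known exactly. Their poses are not given: they have to be found in the camera images.
- blank: Loose plain wooden blank lying flat on the table, 130 long x 56 wide x 18 mm thick, one end a half circle of radius 28 mm, the other square; about 75 g. Origin: middle of the underside (65 mm from each end). x runs lengthwise to the rounded end, z up.
- blank_tip (a point): Extreme point of the blank's rounded end, at half thickness: 65 mm along the blank's x from its origin, 9 mm above its underside.
- board: Bystander: loose wooden board of the same wood and size as the blank (130 x 56 x 18 mm) but square at both ends. Origin: middle of the underside, x lengthwise. Must stay.
- engraver: Fixed grey open-topped tub 280 (x) x 200 (y) x 80 mm high, walls 8 mm, bed 14 mm above the table. Origin: middle of the underside; x points away from the robot to the end with a black fan box outside (50 x 120 x 75 mm high), y left to the hinge. Inside at the far end: gantry beam (x 101 to 123 mm, z 53 to 71) with black head (x 87 to 123, y 40 to 80, z 28 to 73).
- bed_mark (a point): Centre of the white rectangle drawn on the bed, 170 mm (engraver x) x 90 mm (engraver y), at the bed's surface; 30 mm towards the robot from the tub's middle. Axes as the engraver's.
- cover (a joint): Angle of the cover about its hinge, along the engraver's x on top of its left wall: 0 = closed, flat on the tub; 1.57 = upright; up to 1.9 = leaning back to the left. Aluminium frame 280 x 200 x 6 mm with an amber window, about 0.45 kg. A stiff hinge holds it above about 1.2; lower down it falls shut if let go.
- cover_bar (a point): Middle of the cover's handle: a round steel bar, 16 mm diameter, 130 mm long, parallel to the hinge, on two 10 mm stays 120 mm apart. Its axis is 250 mm from the hinge, 50 mm beyond the cover's free edge and 3 mm above the plane of its underside. Closed, it is level, 83 mm above the table, 50 mm outside the tub's right wall.
- cover_hinge (a point): Middle of the cover's hinge line: on the engraver 100 mm to the left of its middle, 80 mm above the table.
- switch_base: Fixed isolator: a grey box 85 (x) x 60 (y) x 55 mm high with a lever on top. Origin: middle of the underside; the lever swings in the box's x-z plane about a pivot 63 mm above the table, over the middle of the box.
- switch (a joint): Angle of the isolator's lever: 0 = off, leaning 0.55 rad towards the box's -x (robot's side); 1.1 = on, leaning as much towards +x. It tips over centre (at 0.55) and rests at either end.
- switch_tip (a point): Middle of the black crossbar (18 mm diameter, 62 mm long along the box's y) that tops the isolator's lever, 90 mm from the pivot; about 140 mm above the table at either end of the swing.
- gourd: Bystander: loose upright dried gourd, largest diameter 82 mm, 140 mm high. Origin: centre of its underside. Must stay.
- pebble: Bystander: loose flat round grey pebble, 72 mm across, 31 mm high. Origin: centre of its underside. Must stay.
- cup: Bystander: loose white cup, 72 mm across the rim, 85 mm high. Origin: centre of its underside. Must stay.

How it is judged:
On the way, in this order (a step that is already met when the one before it is completed fails the run):
1. the round-ended blank lies released in the white rectangle, rounded end to the fan, with the cover still open (x of blank in the frame of bed_mark between -0.024 and 0.024 m and y of blank in the frame of bed_mark between -0.021 and 0.021 m and z of blank in the frame of bed_mark below 0.006 m and angle between the x axis of blank and the x axis of engraver, either way round below 0.28 rad and x of blank_tip in the frame of bed_mark above 0.03 m and angle between blank's own z axis and vertical below 0.1 rad and contact force between blank and the fingers below 0.3 N and value of joint cover above 0.8 rad), for 0.2 s.
2. the cover is fully closed, the switch still off (value of joint cover below 0.03 rad and value of joint switch below 0.55 rad), for 0.2 s.
3. the isolator is thrown on (value of joint switch above 0.95 rad), for 0.2 s.
At the end, for the whole second after the job is handed in: Blank at rest, flat on the bed, within 24 mm lengthwise and 21 mm crosswise of the rectangle's centre and 0.28 rad of its length, rounded end to the fan; cover joint below 0.03, switch joint above 0.95; board, gourd, pebble and cup within 30 mm of their starts (x of blank in the frame of bed_mark between -0.024 and 0.024 m and y of blank in the frame of bed_mark between -0.021 and 0.021 m and z of blank in the frame of bed_mark below 0.006 m and angle between the x axis of blank and the x axis of engraver, either way round below 0.28 rad and x of blank_tip in the frame of bed_mark above 0.03 m and angle between blank's own z axis and vertical below 0.1 rad and contact force between blank and the fingers below 0.3 N and value of joint cover below 0.03 rad and value of joint switch above 0.95 rad and linear speed of blank below 0.02 m/s and distance of each of board, gourd, pebble, cup from where it was at the start of the episode below 0.03 m); the robot touches nothing.
It fails at once if the cover slams: it turns faster than 1.5 rad/s towards shut within its last 0.3 rad (value of joint cover below 0.3 rad and velocity of joint cover below -1.5 rad/s).
It fails at once if the isolator is switched on while the cover is open (value of joint switch above 0.55 rad and value of joint cover above 0.1 rad).
It fails at once if the board, gourd, pebble or cup is moved more than 30 mm (distance of any of board, gourd, pebble, cup from where it was at the start of the episode above 0.03 m).
It also fails if it takes over 64 s, if anything falls off the work surface, if the arm or the gripper's body presses on something with over 40 N, if the wrist force passes 120 N, or if a joint passes its speed limit or range.

## Working session

There is one attempt and no reset: what is moved stays moved. The work goes in short steps, Python scripts to look and compute and a tool call to move; the robot and the scene stay as the last step left them, time stands still between calls to the robot, and variables do not carry over. Pictures are saved under pics/ and viewed, about 8 in all and at most 12, crops included, and the job is handed in when it is done.

Besides the shell and the picture viewer there is one more tool, called after ">>>" by a JSON object that holds its "api" and its "payload", one argument or row to a line. arm_command: Moves the arm, as the interface text tells. Shifts and turns lie within -1 to 1; 1 stands for 0.1 m of shift or pi rad of turn. Its arguments: {"type":"object","properties":{"series":{"type":"string"},"squeeze":{"type":"number"}},"required":["series"]}

```bash
mkdir -p pics; cat > h.py <<'E'
import numpy as np, cv2
from rig import manip, get_image, get_calibration, ticket
from scipy.spatial.transform import Rotation as R
def shot(n,f,crop=None,scale=1):
    im=cv2.cvtColor(get_image(n),cv2.COLOR_RGB2BGR)
    if crop: x0,y0,x1,y1=crop; im=im[y0:y1,x0:x1]
    if scale!=1: im=cv2.resize(im,None,fx=scale,fy=scale,interpolation=cv2.INTER_CUBIC)
    cv2.imwrite('pics/'+f,im)
def K(c): return np.array([[c['fx'],0,c['cx']],[0,c['fy'],c['cy']],[0,0,1.]])
def p2w(n,px,z):
    c=get_calibration(n); T=np.array(c['cam_to_world'])
    u=cv2.undistortPoints(np.array(px,float).reshape(-1,1,2),K(c),np.array(c['D'],float)).reshape(-1,2)
    d=np.c_[u,np.ones(len(u))]@T[:3,:3].T; o=T[:3,3]
    return o+d*((np.asarray(z)-o[2])/d[:,2])[:,None]
def w2p(n,P):
    c=get_calibration(n); T=np.linalg.inv(np.array(c['cam_to_world']))
    return cv2.projectPoints(np.array(P,float).reshape(-1,1,3),cv2.Rodrigues(T[:3,:3])[0],T[:3,3],K(c),np.array(c['D'],float))[0].reshape(-1,2)
def st():
    s=manip.get_state(); q=s['ee_rot']; s['M']=R.from_quat([q[1],q[2],q[3],q[0]]).as_matrix(); return s
E
python3 - <<'E'
from h import *
np.set_printoptions(precision=4,suppress=True)
shot('scene','s1.png'); shot('top','t1.png')
s=st(); print(s)
for n in('scene','top'): print(get_calibration(n))
E
```

```text
{'clock': 0.1, 'qpos': array([-1.428 ,  0.2765,  1.506 ,  0.    ,  1.3607, -0.121 ]), 'qd': array([-0.0002, -0.0035, -0.0046,  0.    ,  0.    ,  0.0001]), 'effort': array([  0.0011, -41.7699, -24.6404,  -0.0001,   0.0058,   0.    ]), 'position': array([ 0.1499, -0.5546,  0.2305]), 'ee_rot': array([ 0.0924,  0.701 ,  0.0936, -0.701 ]), 'contact_force': array([ 0.0862, -0.2421,  0.2668]), 'moment': array([ 0.0379,  0.0661, -0.0612]), 'width': 0.08510456565529208, 'M': array([[-0.0002,  0.2608, -0.9654],
       [ 0.0016, -0.9654, -0.2608],
       [-1.    , -0.0016, -0.0002]])}
{'fx': 423.86427205277255, 'fy': 423.86427205277255, 'cx': 324.9923837582116, 'cy': 196.31557660386432, 'D': array([-0.0799,  0.    ,  0.    ,  0.    ,  0.    ]), 'cam_to_world': array([[-0.5808,  0.6847, -0.4402,  1.0997],
       [ 0.814 ,  0.4937, -0.3061,  0.3589],
       [ 0.0077, -0.5361, -0.8441,  1.1825],
       [ 0.    ,  0.    ,  0.    ,  1.    ]])}
{'fx': 441.29570553958587, 'fy': 441.29570553958587, 'cx': 320.19467122964744, 'cy': 195.39269106723816, 'D': array([-0.1191,  0.    ,  0.    ,  0.    ,  0.    ]), 'cam_to_world': array([[-0.0133, -0.9974,  0.0711,  0.4368],
       [-0.9997,  0.0146,  0.018 , -0.0101],
       [-0.019 , -0.0709, -0.9973,  1.3365],
       [ 0.    ,  0.    ,  0.    ,  1.    ]])}
```

View pics/s1.png

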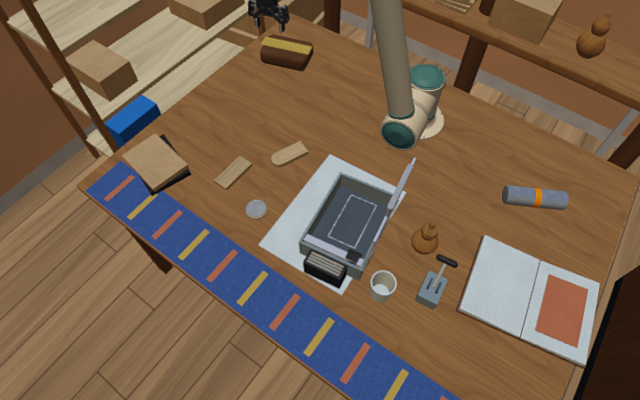

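View pics/t1.png

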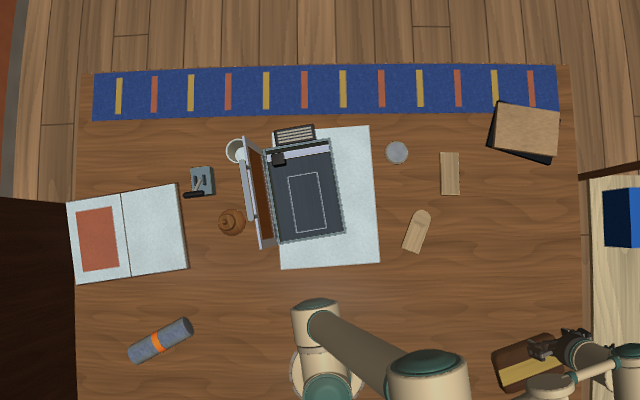

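The scene view shows the open engraver in the middle with its fan box near (325,265), the blank at about (290,153), the board (233,172), pebble (256,209), gourd (426,236), cup (383,285) and isolator (433,285). In the top view (up = +x) the blank is at (417,231) with its round end up, the rectangle at (307,202), and the isolator at (200,183). I'll enlarge that one.

```bash
python3 - <<'E'
import cv2
im=cv2.imread('pics/t1.png')[110:270,180:480]
cv2.imwrite('pics/t1c.png',cv2.resize(im[:, :160],None,fx=4,fy=3.75,interpolation=cv2.INTER_CUBIC))
cv2.imwrite('pics/t1d.png',cv2.resize(im[80:,210:],None,fx=6,fy=6,interpolation=cv2.INTER_CUBIC))
E
```

```text
(no output)
```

View pics/t1c.png

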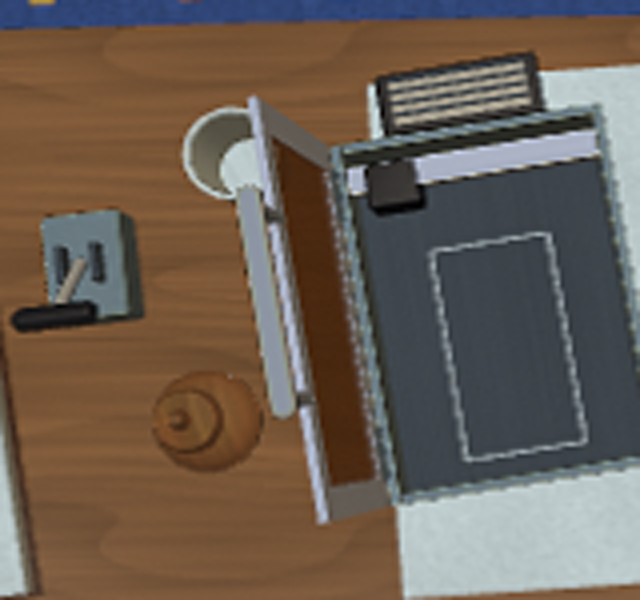

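View pics/t1d.png

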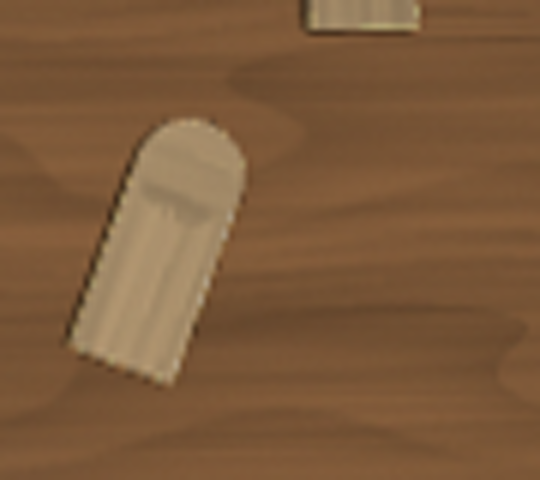

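```bash
python3 - <<'E'
from h import *
from scipy.optimize import least_squares
np.set_printoptions(precision=4,suppress=True)
c=lambda P:np.array([[180-.4+x/4,110-.4+y/3.75] for x,y in P]); d=lambda P:np.array([[390-.4+x/6,190-.4+y/6] for x,y in P])
r=p2w('top',c([(432,250),(550,234),(586,442),(468,460)]),.014)
print('rect',r, r.mean(0)); ax=(r[0]+r[1]-r[2]-r[3]); yaw=np.arctan2(ax[1],ax[0]); print('yaw',yaw,np.linalg.norm(ax)/2)
b=p2w('top',d([(70,347),(172,384),(206,127)]),.018); m=(b[0]+b[1])/2; a=b[2]-m
print('blank',b,'ctr',m+a/2,'len',np.linalg.norm(a),'w',np.linalg.norm(b[0]-b[1]),'yaw',np.arctan2(a[1],a[0]),np.arctan2(*(b[0]-b[1])[[0,1]]))
sw=p2w('top',c([(12,320),(97,313),(55,317)]),.14); print('bar',sw)
print('swbox',p2w('top',c([(42,222),(120,210),(130,315)]),.055))
ctr=r.mean(0); X=np.array([np.cos(yaw),np.sin(yaw),0]);Y=np.array([-X[1],X[0],0]);Z=np.array([0,0,1.])
E0=ctr+.03*X; E0[2]=0; H=E0+.1*Y+.08*Z; print('E0',E0,'hinge',H)
px=c([(252,185),(281,413)])
def bar(th,s): return H+s*X+.25*(-Y*np.cos(th)+Z*np.sin(th))+.003*(Y*np.sin(th)+Z*np.cos(th))
# bar ends
for th in np.arange(1.3,1.95,.1):
    print(th,bar(th,0),w2p('top',[bar(th,.065),bar(th,-.065)]).ravel(),px.ravel())
g=p2w('top',c([(180,420)]),.14); print('gourd',g); print('cup',p2w('top',c([(225,153)]),.085))
E
```

```text
rect [[ 0.5905  0.1115  0.014 ]
 [ 0.602   0.0222  0.014 ]
 [ 0.4347 -0.0026  0.014 ]
 [ 0.4215  0.0859  0.014 ]] [0.5121 0.0543 0.014 ]
yaw 0.14873925167256585 0.17003035549257037
blank [[ 0.3719 -0.2256  0.018 ]
 [ 0.3527 -0.2762  0.018 ]
 [ 0.4801 -0.2964  0.018 ]] ctr [ 0.4212 -0.2737  0.018 ] len 0.12627345895480438 w 0.05409924466856619 yaw -0.3687924177917371 0.3638995451156468
bar [[0.5289 0.3924 0.14  ]
 [0.5332 0.3322 0.14  ]
 [0.5307 0.3619 0.14  ]]
swbox [[0.6131 0.399  0.055 ]
 [0.6215 0.3398 0.055 ]
 [0.5381 0.3317 0.055 ]]
E0 [0.5418 0.0587 0.    ] hinge [0.527  0.1576 0.08  ]
1.3 [0.5365 0.0943 0.3217] [278.5906 156.7598 287.2489 211.865 ] [242.6    158.9333 249.85   219.7333]
1.4000000000000001 [0.5329 0.1185 0.3269] [267.9654 158.1442 276.5489 213.5055] [242.6    158.9333 249.85   219.7333]
1.5000000000000002 [0.5292 0.1431 0.3296] [257.2603 159.7354 265.7459 215.2135] [242.6    158.9333 249.85   219.7333]
1.6000000000000003 [0.5255 0.1678 0.3298] [246.6643 161.5065 255.0315 216.9591] [242.6    158.9333 249.85   219.7333]
1.7000000000000004 [0.5218 0.1924 0.3275] [236.3635 163.4256 244.5951 218.7112] [242.6    158.9333 249.85   219.7333]
1.8000000000000005 [0.5181 0.2167 0.3228] [226.5339 165.4573 234.6165 220.4393] [242.6    158.9333 249.85   219.7333]
1.9000000000000006 [0.5146 0.2404 0.3156] [217.3348 167.5645 225.2587 222.1144] [242.6    158.9333 249.85   219.7333]
gourd [[0.4541 0.274  0.14  ]]
cup [[0.66   0.2547 0.085 ]]
```

>>> {"api": "arm_command", "payload": {
  "series": "0 -0.167 -0.279 0 0 0 1;0 -0.167 -0.279 0 0 0 1;0 -0.167 -0.279 0 0 0 1;0 -0.167 -0.279 0 0 0 1;0 -0.167 -0.279 0 0 0 1;0 -0.167 -0.279 0 0 0 1;0 -0.167 -0.279 0 0 0 1;0 -0.167 -0.279 0 0 0 1;0 -0.167 -0.279 0 0 0 1;0 -0.167 -0.279 0 0 0 1;0 -0.167 -0.279 0 0 0 1;0 -0.167 -0.279 0 0 0 1"
}}

```text
clock: 1.1
position: [0.4216, -0.2728, 0.231]
ee_rot: [-0.093, -0.701, -0.093, 0.701]
contact_force: [-0.4, -0.1, 0.1]
width: 0.0852
```

>>> {"api": "arm_command", "payload": {
  "series": "0.15 0 0 0.0334 0 0 1;0.2 0 0 0.0334 0 0 1;0.2 0 0 0.0334 0 0 1;0.2 0 0 0.0334 0 0 1;0.2 0 0 0.0334 0 0 1;0.2 0 0 0.0334 0 0 1;0 0 0 0 0 0 1"
}}

```text
clock: 1.68
position: [0.4183, -0.2722, 0.1126]
ee_rot: [0.131, -0.693, 0.128, 0.698]
contact_force: [-0.9, 0.4, -1.0]
width: 0.0851
```

```bash
cat >> h.py <<'E'
def to(p,ya):
    """delta to world p with tool down and tool-y azimuth ya, in tool units"""
    s=st(); M=s['M']; x=np.array([0,0,-1.]); y=np.array([np.cos(ya),np.sin(ya),0]); G=np.c_[x,y,np.cross(x,y)]
    print('t',s['clock'],'pos',s['position'],'F',s['contact_force'],'w',s['width'],'q',s['qpos'])
    print('tool shift',M.T@(np.array(p)-s['position'])/.1,'rot',R.from_matrix(M.T@G).as_rotvec()/np.pi)
E
python3 - <<'E'
from h import *
np.set_printoptions(precision=4,suppress=True)
to([.4212,-.2737,0],-1.937); shot('top','t2.png',(350,180,480,280),5)
E
```

```text
t 1.6833 pos [ 0.4183 -0.2722  0.1126] F [-0.9119  0.4395 -0.9643] w 0.08506896928784859 q [-0.7162  0.2673  1.8399 -0.0001  1.0431  1.222 ]
tool shift [ 1.1252  0.0074 -0.0414] rot [-0.0004  0.0026  0.0009]
```

View pics/t2.png

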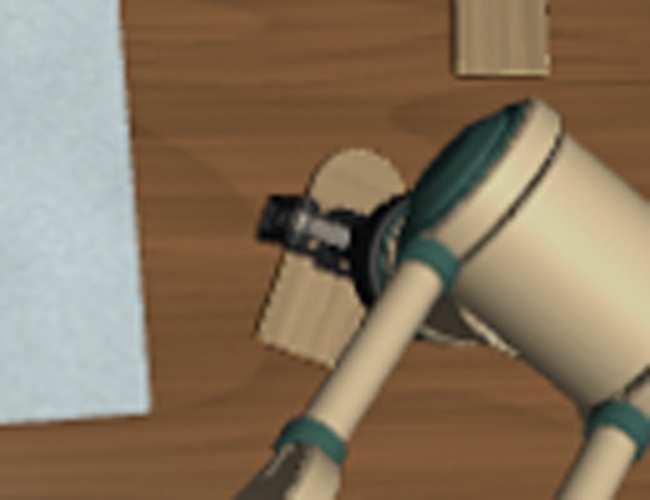

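The jaws straddle the blank near its middle, at (355,235) in the crop, and are lined up across it. I'll go down and grip.

>>> {"api": "arm_command", "payload": {
  "series": "0.25 0.01 -0.04 0 0.0026 0.001 1;0.3 0 0 0 0 0 1;0.3 0 0 0 0 0 1;0.16 0 0 0 0 0 1;0.1 0 0 0 0 0 1;0 0 0 0 0 0 -0.2;0 0 0 0 0 0 -0.2;0 0 0 0 0 0 -0.2;0 0 0 0 0 0 -0.2;0 0 0 0 0 0 -0.2;0 0 0 0 0 0 -0.2",
  "squeeze": 40
}}

```text
clock: 2.65
position: [0.426, -0.2782, 0.0069]
ee_rot: [-0.126, 0.699, -0.131, -0.692]
contact_force: [1.1, 1.1, 6.8]
width: 0.0546
```

```bash
python3 - <<'E'
from h import *
np.set_printoptions(precision=4,suppress=True)
to([.4212,-.2737,0],-1.937); M=st()['M']; print(M)
E
```

```text
t 2.65 pos [ 0.426  -0.2782  0.0069] F [1.1239 1.1005 6.8431] w 0.0545844228156593 q [-0.7153  0.4065  1.963  -0.0003  0.7596  1.221 ]
tool shift [ 0.0678 -0.0255  0.0616] rot [ 0.0003 -0.0037 -0.0014]
[[ 0.0093 -0.3572 -0.934 ]
 [-0.0083 -0.934   0.3572]
 [-0.9999  0.0044 -0.0116]]
```

>>> {"api": "arm_command", "payload": {
  "series": "-0.15 0 0 0 0 0 -0.2;-0.3 0 0 0 0 0 -0.2;-0.35 0 0 0 0 0 -0.2;-0.35 0 0 0 0 0 -0.2;-0.35 0 0 0 0 0 -0.2;0 0 0 0 0 0 -0.2"
}}

```text
clock: 3.15
position: [0.4273, -0.2793, 0.1625]
ee_rot: [-0.124, 0.702, -0.133, -0.688]
contact_force: [1.6, -0.1, -1.3]
width: 0.0548
```

>>> {"api": "arm_command", "payload": {
  "series": "0 -0.283 0.03 0 0 0 -0.2;0 -0.283 0.03 0 0 0 -0.2;0 -0.283 0.03 0 0 0 -0.2;0 -0.283 0.03 0 0 0 -0.2;0 -0.283 0.03 0 0 0 -0.2;0 -0.283 0.03 0 0 0 -0.2;0 -0.283 0.03 0 0 0 -0.2;0 -0.283 0.03 0 0 0 -0.2;0 -0.283 0.03 0 0 0 -0.2;0 -0.283 0.03 0 0 0 -0.2;0 -0.283 0.03 0 0 0 -0.2;0 -0.283 0.03 0 0 0 -0.2"
}}

```text
clock: 4.15
position: [0.5114, 0.0551, 0.1537]
ee_rot: [-0.127, 0.698, -0.13, -0.693]
contact_force: [0.4, -0.1, -0.9]
width: 0.0544
```

>>> {"api": "arm_command", "payload": {
  "series": "0 0 0 -0.0328 0 0 -0.2;0 0 0 -0.0328 0 0 -0.2;0 0 0 -0.0328 0 0 -0.2;0 0 0 -0.0328 0 0 -0.2;0 0 0 -0.0328 0 0 -0.2;0 0 0 0 0 0 -0.2;0 0 0 0 0 0 -0.2"
}}

```text
clock: 4.73
position: [0.5114, 0.0536, 0.1537]
ee_rot: [0.054, 0.707, 0.05, -0.703]
contact_force: [0.3, -0.5, -0.8]
width: 0.0549
```

```bash
python3 - <<'E'
from h import *
np.set_printoptions(precision=4,suppress=True)
to([.512,.0543,.1],-1.422); shot('scene','s3.png',(270,130,430,250),5)
E
```

```text
t 4.7333 pos [0.5114 0.0536 0.1537] F [ 0.3189 -0.452  -0.7841] w 0.054938135055545886 q [-0.0267  0.2402  1.7601 -0.0064  1.1351  1.3997]
tool shift [ 0.5366 -0.0094 -0.0046] rot [-0.0006 -0.0016 -0.0022]
```

View pics/s3.png

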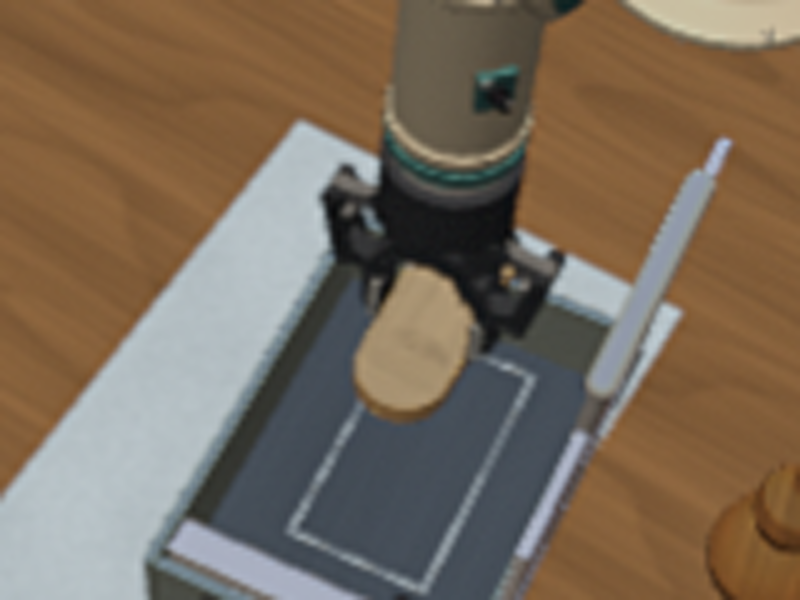

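The blank is held firmly over the rectangle, with its rounded end (tip near (392,408)) towards the fan. I'll work out its offset in the grip before lowering it.

```bash
python3 - <<'E'
from h import *
np.set_printoptions(precision=4,suppress=True)
f=lambda P:np.array([[270-.4+x/5,130-.4+y/5] for x,y in P])
yaw=.149;X=np.array([np.cos(yaw),np.sin(yaw),0]);Y=np.array([-X[1],X[0],0])
C=np.array([.5121,.0543,0])
P=p2w('scene',f([(392,410),(356,365),(472,345),(462,295)]),.165)
for p in P: print('rel mark x,y',(p-C)@X,(p-C)@Y)
# predicted for tip at +65+d
for d in(-.01,0,.01): print(d,(w2p('scene',[C+X*(.065+d)+[0,0,.165],C+X*(.037+d)+Y*-.028+[0,0,.165],C+X*(.037+d)+Y*.028+[0,0,.165]])-[269.6,129.6])*5)
E
```

```text
rel mark x,y 0.06230934328263731 0.007588657267441807
rel mark x,y 0.04502169630762317 -0.02304719966127384
rel mark x,y 0.0028654763195067323 0.029743285313188324
rel mark x,y -0.02557915077263613 0.010676602838879806
-0.01 [[385.3227 394.6013]
 [361.969  337.5812]
 [451.6256 376.116 ]]
0 [[377.617  408.3295]
 [354.2994 350.8533]
 [444.2393 389.6879]]
0.01 [[369.8475 422.1692]
 [346.5673 364.2325]
 [436.7912 403.3703]]
```

>>> {"api": "arm_command", "payload": {
  "series": "0.2 0.02 -0.04 0 0 0 -0.2;0.3 0 0 0 0 0 -0.2;0.3 0 0 0 0 0 -0.2;0.25 0 0 0 0 0 -0.2;0.15 0 0 0 0 0 -0.2;0.08 0 0 0 0 0 -0.2;0.02 0 0 0 0 0 -0.2;0.01 0 0 0 0 0 -0.2;0 0 0 0 0 0 -0.2"
}}

```text
clock: 5.53
position: [0.5177, 0.0514, 0.0237]
ee_rot: [0.055, 0.708, 0.05, -0.702]
contact_force: [0.6, -0.8, -1.1]
width: 0.0547
```

>>> {"api": "arm_command", "payload": {
  "series": "0.02 0 0 0 0 0 -0.2;0.01 0 0 0 0 0 -0.2;0 0 0 0 0 0 -0.2"
}}

```text
clock: 5.78
position: [0.5177, 0.0514, 0.021]
ee_rot: [0.055, 0.708, 0.05, -0.702]
contact_force: [1.1, 0.4, 3.0]
width: 0.0546
```

Contact at 3 N. I'll release, retreat straight up, and check.

>>> {"api": "arm_command", "payload": {
  "series": "0 0 0 0 0 0 0.7;0 0 0 0 0 0 0.8;0 0 0 0 0 0 0.8;0 0 0 0 0 0 0.8;-0.1 0 0 0 0 0 0.8;-0.3 0 0 0 0 0 0.8;-0.4 0 0 0 0 0 0.8;-0.4 0 0 0 0 0 0.8;-0.4 0 0 0 0 0 0.8;-0.4 0 0 0 0 0 0.8;0 0 0 0 0 0 0"
}}

```text
clock: 6.7
position: [0.5202, 0.0526, 0.2292]
ee_rot: [0.056, 0.713, 0.05, -0.697]
contact_force: [1.1, -0.1, -0.1]
width: 0.0666
```

```bash
python3 - <<'E'
from h import *
np.set_printoptions(precision=4,suppress=True)
to([.512,.0543,.1],-1.422); shot('scene','s4.png',(280,140,440,260),5)
E
```

```text
t 6.7 pos [0.5202 0.0526 0.2292] F [ 1.133  -0.1203 -0.0781] w 0.0666247521222644 q [-0.0282  0.1861  1.633  -0.0059  1.2987  1.3945]
tool shift [ 1.2895 -0.0414  0.108 ] rot [ 0.0003 -0.0071 -0.0031]
```

View pics/s4.png

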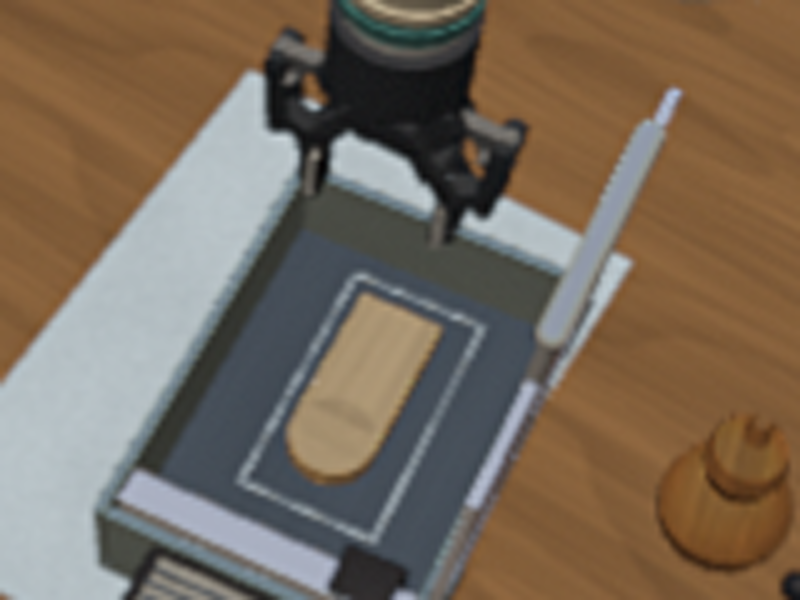

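The blank lies square in the rectangle (its corners at (357,275), (485,326), (375,540), (240,482)), with the rounded end at (322,478) towards the fan. Next I'll check the numbers and fit the cover angle.

```bash
python3 - <<'E'
from h import *
from scipy.optimize import least_squares
np.set_printoptions(precision=4,suppress=True)
f=lambda P:np.array([[280-.4+x/5,140-.4+y/5] for x,y in P])
r=p2w('scene',f([(357,275),(485,326),(375,540),(240,482)]),.014); C=r.mean(0)
ax=r[2]+r[3]-r[0]-r[1]; yaw=np.arctan2(ax[1],ax[0]); print('scene mark',C,'yaw',yaw,np.linalg.norm(ax)/2)
X=np.array([np.cos(yaw),np.sin(yaw),0]);Y=np.array([-X[1],X[0],0])
b=p2w('scene',f([(365,290),(442,325),(318,476)]),.032)
print('blank corners/tip rel mark',[((p-C)@X,(p-C)@Y) for p in b])
C=(C+[.5121,.0543,.014])/2; yaw=(yaw+.149)/2
X=np.array([np.cos(yaw),np.sin(yaw),0]);Y=np.array([-X[1],X[0],0]);Z=np.array([0,0,1.])
H=C+.03*X+.1*Y; H[2]=.08
def bar(th,s): return H+s*X+.25*(-Y*np.cos(th)+Z*np.sin(th))+.003*(Y*np.sin(th)+Z*np.cos(th))
ps=f([(601,232)])[0]; pt=np.array([246.2,189.3])
for th in (1.5,1.55,1.6,1.65,1.7): print(th,w2p('scene',[bar(th,0)])[0]-ps,w2p('top',[bar(th,0)])[0]-pt)
print('C',C,'yaw',yaw,'H',H)
to(bar(1.63,0),yaw-np.pi/2)
for th in np.linspace(1.63,0,12): print(th, bar(th,0))
E
```

```text
scene mark [0.5114 0.0577 0.014 ] yaw 0.1515658790615804 0.1706616830907287
blank corners/tip rel mark [(np.float64(-0.06521566786651614), np.float64(-0.031822777849962)), (np.float64(-0.06365233035058251), np.float64(0.022929757684887253)), (np.float64(0.06941697220045814), np.float64(-0.0010225930497048963))]
1.5 [-13.2411  -5.7505] [14.4936 -1.7393]
1.55 [-8.498  -3.9193] [ 9.1412 -0.8632]
1.6 [-3.7645 -1.9323] [3.8379 0.0364]
1.65 [0.94   0.2034] [-1.393   0.9553]
1.7 [5.5958 2.4798] [-6.5287  1.8894]
C [0.5118 0.056  0.014 ] yaw 0.1502829395307902 H [0.5265 0.1594 0.08  ]
t 6.75 pos [0.5184 0.0526 0.2255] F [-0.2084 -0.3517 -0.0907] w 0.05959264565256077 q [-0.0283  0.1888  1.6387 -0.006   1.296   1.3945]
tool shift [-1.0451 -1.2121 -0.2558] rot [-0.0002 -0.0053 -0.0028]
1.63 [0.5238 0.177  0.3294]
1.4818181818181817 [0.5293 0.1404 0.3293]
1.3336363636363635 [0.5348 0.1042 0.3237]
1.1854545454545455 [0.5401 0.0692 0.3128]
1.0372727272727271 [0.5451 0.0362 0.2968]
0.889090909090909 [0.5497 0.0059 0.276 ]
0.740909090909091 [ 0.5538 -0.021   0.251 ]
0.5927272727272728 [ 0.5572 -0.044   0.2221]
0.4445454545454546 [ 0.5601 -0.0625  0.1902]
0.2963636363636364 [ 0.5621 -0.0762  0.1559]
0.1481818181818182 [ 0.5634 -0.0847  0.1199]
0.0 [ 0.5639 -0.0878  0.083 ]
```

Both fits agree: the blank is within about 3 mm of the mark, and the cover stands at about 1.64 rad. I'll move above the handle bar.

>>> {"api": "arm_command", "payload": {
  "series": "-0.3 0 0 0 -0.0053 -0.0028 0.4;-0.35 0 0 0 0 0 0.4;-0.35 0 0 0 0 0 0.4;-0.35 0 0 0 0 0 0.4;-0.35 0 0 0 0 0 0.4;-0.25 0 0 0 0 0 0.4;0 -0.312 -0.06 0 0 0 0.4;0 -0.312 -0.06 0 0 0 0.4;0 -0.312 -0.06 0 0 0 0.4;0 -0.311 -0.06 0 0 0 0.4;0 0 0 0 0 0 0.4;0 0 0 0 0 0 0.4"
}}

```text
clock: 7.75
position: [0.5218, 0.1808, 0.4135]
ee_rot: [-0.054, -0.7, -0.054, 0.71]
contact_force: [0.1, -0.6, -0.7]
width: 0.0597
```

```bash
python3 - <<'E'
from h import *
np.set_printoptions(precision=4,suppress=True)
to([.5235,.1795,.31],.1503-np.pi/2)
shot('scene','s5.png',(300,80,460,200),5)
E
```

```text
t 7.75 pos [0.5218 0.1808 0.4135] F [ 0.0605 -0.6012 -0.6956] w 0.05972369644135068 q [0.2061 0.205  1.1655 0.0023 1.7852 1.6251]
tool shift [ 1.0344  0.0172 -0.0295] rot [0.0006 0.0045 0.0005]
```

View pics/s5.png

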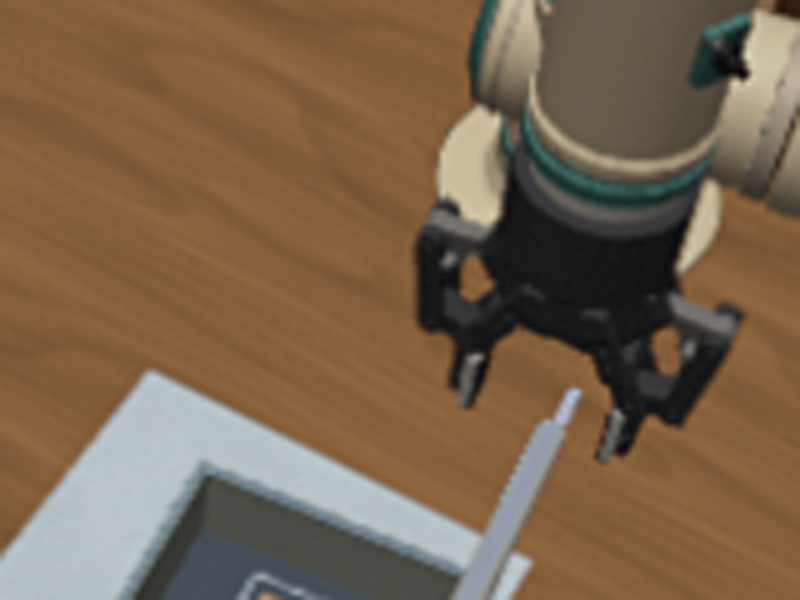

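The open fingers (tips at (465,390) and (610,450)) are above the bar and aligned to it. I'll descend and close on it.

>>> {"api": "arm_command", "payload": {
  "series": "0.25 0.017 -0.03 0 0.0045 0 0.4;0.3 0 0 0 0 0 0.4;0.28 0 0 0 0 0 0.4;0.2 0 0 0 0 0 0.4;0 0 0 0 0 0 0.4",
  "squeeze": 30
}}

```text
clock: 8.22
position: [0.5227, 0.1765, 0.307]
ee_rot: [-0.052, -0.703, -0.052, 0.708]
contact_force: [-0.4, -0.5, -0.8]
width: 0.0597
```

>>> {"api": "arm_command", "payload": {
  "series": "0 0 0 0 0 0 0;0 0 0 0 0 0 -0.3;0 0 0 0 0 0 -0.8;0 0 0 0 0 0 -0.8;0 0 0 0 0 0 -0.8;0 0 0 0 0 0 -0.8",
  "squeeze": 30
}}

```text
clock: 8.72
position: [0.5265, 0.1787, 0.3139]
ee_rot: [0.052, 0.708, 0.054, -0.703]
contact_force: [0.6, -0.3, 6.4]
width: 0.0147
```

```bash
python3 - <<'E'
from h import *
np.set_printoptions(precision=4,suppress=True)
to([.5235,.1795,.31],.1503-np.pi/2)
E
```

```text
t 8.7167 pos [0.5265 0.1787 0.3139] F [ 0.5694 -0.2973  6.3751] w 0.014684987110534231 q [0.2011 0.2081 1.3964 0.0014 1.5298 1.6223]
tool shift [ 0.0384 -0.0125  0.0285] rot [-0.0002 -0.0023  0.0006]
```

The bar is gripped (width 14.7 mm). Now I'll swing the cover down along its arc, 0.06 rad per row.

>>> {"api": "arm_command", "payload": {
  "series": "-0.008 0.15 0 0 0 0 -0.8;0.001 0.15 0 0 0 0 -0.8;0.01 0.15 0 0 0 0 -0.8;0.019 0.149 0 0 0 0 -0.8;0 0 0 0 0 0 -0.8"
}}

```text
clock: 9.13
position: [0.5359, 0.1177, 0.3102]
ee_rot: [0.052, 0.707, 0.052, -0.703]
contact_force: [1.8, -0.4, 2.8]
width: 0.0147
```

>>> {"api": "arm_command", "payload": {
  "series": "0.028 0.147 0 0 0 0 -0.8;0.037 0.145 0 0 0 0 -0.8;0.046 0.143 0 0 0 0 -0.8;0.054 0.14 0 0 0 0 -0.8;0.062 0.136 0 0 0 0 -0.8;0.07 0.132 0 0 0 0 -0.8;0.078 0.128 0 0 0 0 -0.8;0.086 0.123 0 0 0 0 -0.8;0 0 0 0 0 0 -0.8"
}}

```text
clock: 9.88
position: [0.5524, 0.0085, 0.2613]
ee_rot: [0.052, 0.707, 0.052, -0.704]
contact_force: [6.8, -0.5, -0.4]
width: 0.0151
```

```bash
python3 - <<'E'
from h import *
np.set_printoptions(precision=4,suppress=True)
to([.5639,-.0878,.068],.1503-np.pi/2)
H=np.array([.5265,.1594,.08]);yaw=.1503;X=np.array([np.cos(yaw),np.sin(yaw),0]);Y=np.array([-X[1],X[0],0])
s=st();d=s['position']+[0,0,.015]-H; print('X',d@X,'r',np.hypot(d@Y,d[2]),'phi',np.arctan2(d[2],-d@Y), 'F in XYZ',s['contact_force']@X,s['contact_force']@Y,s['effort'])
shot('scene','s6.png',(250,80,410,260),4)
E
```

```text
t 9.8833 pos [0.5524 0.0085 0.2613] F [ 6.8325 -0.5344 -0.4171] w 0.015094357235779846 q [-0.111   0.2241  1.5024  0.0008  1.4109  1.3121]
tool shift [1.9328 0.9692 0.0364] rot [-0.0009 -0.0013 -0.0001]
X 0.0030559622103090993 r 0.2488910677817759 phi 0.90849212610541 F in XYZ 6.675474830448358 -1.5514130751317872 [  0.0859 -40.397  -22.0198  -0.2321   2.1481  -0.0782]
```

View pics/s6.png

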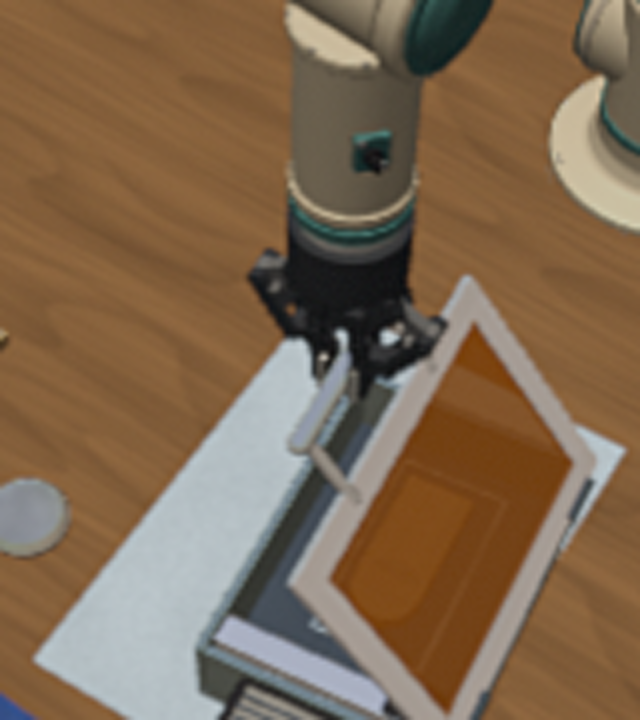

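The cover is held halfway, with the handle between the fingers at about (330,370), and the blank shows undisturbed through the window. I'll continue.

>>> {"api": "arm_command", "payload": {
  "series": "0.096 0.115 -0.01 0 0 0 -0.8;0.103 0.109 -0.01 0 0 0 -0.8;0.109 0.103 0 0 0 0 -0.8;0.115 0.096 0 0 0 0 -0.8;0.12 0.089 0 0 0 0 -0.8;0.126 0.082 0 0 0 0 -0.8;0.13 0.074 0 0 0 0 -0.8;0.135 0.066 0 0 0 0 -0.8;0 0 0 0 0 0 -0.8"
}}

```text
clock: 10.68
position: [0.5638, -0.0643, 0.1661]
ee_rot: [0.053, 0.705, 0.052, -0.705]
contact_force: [3.0, -4.5, 0.5]
width: 0.0151
```

```bash
cat > c.py <<'E'
from h import *
np.set_printoptions(precision=4,suppress=True)
to([.5639,-.0878,.068],.1503-np.pi/2)
H=np.array([.5265,.1594,.08]);yaw=.1503;X=np.array([np.cos(yaw),np.sin(yaw),0]);Y=np.array([-X[1],X[0],0])
s=st();d=s['position']+[0,0,.015]-H; print('X',d@X,'r',np.hypot(d@Y,d[2]),'phi',np.arctan2(d[2],-d@Y), 'F in XYZ',s['contact_force']@X,s['contact_force']@Y)
E
python3 c.py
```

```text
t 10.6833 pos [ 0.5638 -0.0643  0.1661] F [ 3.0353 -4.5293  0.5036] w 0.01508275782281291 q [-0.2359  0.308   1.6265 -0.0006  1.2064  1.187 ]
tool shift [0.9812 0.2315 0.0342] rot [-0.0007 -0.0001 -0.0002]
X 0.0033914428963628487 r 0.24830790105281658 phi 0.4193442432338836 F in XYZ 2.322924772741799 -4.932722651838879
```

>>> {"api": "arm_command", "payload": {
  "series": "0.092 0.045 0 0 0 0 -0.8;0.094 0.041 0 0 0 0 -0.8;0.095 0.034 0 0 0 0 -0.8;0.096 0.028 0 0 0 0 -0.8;0.097 0.024 0 0 0 0 -0.8;0.098 0.02 0 0 0 0 -0.8;0.099 0.016 0 0 0 0 -0.8;0.099 0.012 0 0 0 0 -0.8;0.08 0.008 0 0 0 0 -0.8;0 0 0 0 0 0 -0.8"
}}

```text
clock: 11.52
position: [0.5673, -0.0866, 0.0823]
ee_rot: [0.054, 0.706, 0.052, -0.705]
contact_force: [1.1, -11.0, -1.5]
width: 0.0147
```

```bash
python3 c.py
```

```text
t 11.5167 pos [ 0.5673 -0.0866  0.0823] F [  1.081  -11.0214  -1.4592] w 0.014749994189187352 q [-0.2712  0.3937  1.727  -0.0029  1.0188  1.1505]
tool shift [0.143  0.0058 0.036 ] rot [ 0.0001 -0.0003 -0.001 ]
X 0.003546498160283843 r 0.24999124054577387 phi 0.06925905181746969 F in XYZ -0.581471488561578 -11.059029131107403
```

>>> {"api": "arm_command", "payload": {
  "series": "0.05 0.02 0 0 0 0 -0.8;0.05 0.01 0 0 0 0 -0.8;0.04 0 0 0 0 0 -0.8;0.03 0 0 0 0 0 -0.8;0 0 0 0 0 0 -0.8"
}}

```text
clock: 11.93
position: [0.5675, -0.0878, 0.0659]
ee_rot: [0.053, 0.706, 0.053, -0.705]
contact_force: [1.2, -6.7, -2.3]
width: 0.0146
```

```bash
python3 c.py
```

```text
t 11.9333 pos [ 0.5675 -0.0878  0.0659] F [ 1.1522 -6.7443 -2.2999] w 0.014567420911683667 q [-0.2747  0.4122  1.745   0.0003  0.9832  1.1457]
tool shift [-0.0207 -0.0049  0.0358] rot [-0.     -0.0004 -0.0001]
X 0.003548952546200804 r 0.2505098533088385 phi 0.003711466483582728 F in XYZ 0.1293418360583935 -6.840740319015017
```

Not resting yet (Fz is -2.3), so I'll keep pressing down gently.

>>> {"api": "arm_command", "payload": {
  "series": "0.02 0.01 0 0 0 0 -0.8;0.02 0 0 0 0 0 -0.8;0.02 0 0 0 0 0 -0.8;0 0 0 0 0 0 -0.8"
}}

```text
clock: 12.27
position: [0.5675, -0.0879, 0.0604]
ee_rot: [0.053, 0.706, 0.053, -0.705]
contact_force: [1.8, -6.0, -1.8]
width: 0.0147
```

>>> {"api": "arm_command", "payload": {
  "series": "0.02 0 0 0 0 0 -0.8;0.02 0 0 0 0 0 -0.8;0 0 0 0 0 0 -0.8"
}}

```text
clock: 12.52
position: [0.5676, -0.0879, 0.0588]
ee_rot: [0.053, 0.706, 0.053, -0.704]
contact_force: [-3.5, -4.3, 11.9]
width: 0.0145
```

>>> {"api": "arm_command", "payload": {
  "series": "0.02 0 0 0 0 0 -0.8;0.02 0 0 0 0 0 -0.8;0 0 0 0 0 0 -0.8"
}}

```text
clock: 12.77
position: [0.5678, -0.088, 0.0584]
ee_rot: [0.053, 0.706, 0.053, -0.704]
contact_force: [-9.9, -3.8, 33.3]
width: 0.0145
```

```bash
python3 - <<'E'
from h import *
shot('scene','s7.png',(250,110,410,250),5)
E
python3 c.py
```

```text
t 12.8167 pos [ 0.5678 -0.088   0.0584] F [-10.1532  -3.5711  33.5262] w 0.014745678301397265 q [-0.2754  0.4199  1.7551  0.0011  0.9628  1.1443]
tool shift [-0.0963 -0.0075  0.0378] rot [ 0.     -0.0012 -0.0002]
X 0.003784860466957113 r 0.2508596860046875 phi -0.02636924300653757 F in XYZ -10.573442283061548 -2.0105422354953553
```

View pics/s7.png

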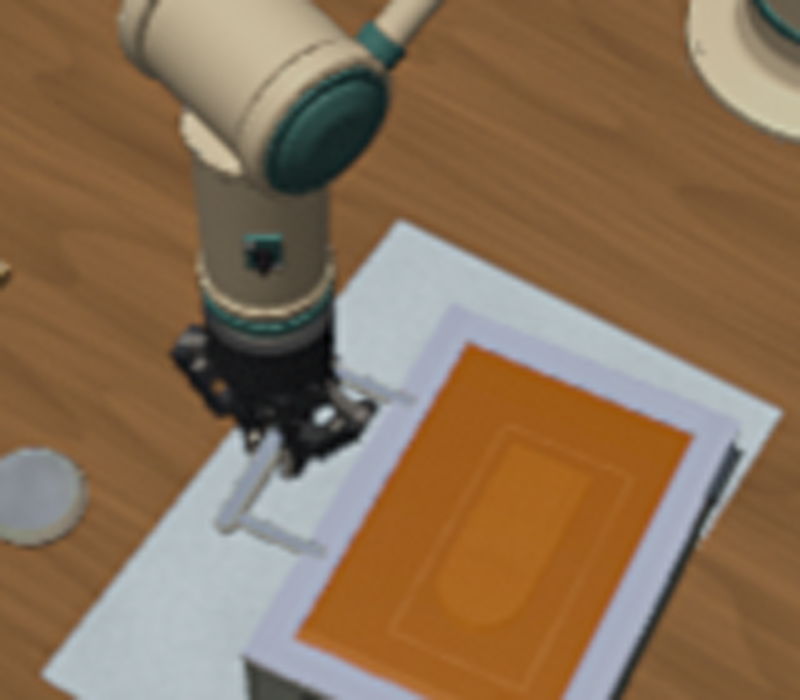

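The cover is seated (hard stop at 33 N), with the blank visible in the rectangle through the window, near (515,530). I'll ease off the force, open part way and lift clear.

>>> {"api": "arm_command", "payload": {
  "series": "-0.04 0 0 0 0 0 -0.8;0 0 0 0 0 0 -0.4;0 0 0 0 0 0 0;0 0 0 0 0 0 0;0 0 0 0 0 0 0;0 0 0 0 0 0 0"
}}

```text
clock: 13.32
position: [0.5677, -0.0864, 0.0567]
ee_rot: [0.052, 0.706, 0.054, -0.705]
contact_force: [0.0, -0.1, 0.2]
width: 0.0428
```

>>> {"api": "arm_command", "payload": {
  "series": "-0.1 0 0 0 0 0 0;-0.2 0 0 0 0 0 0;-0.35 0 0 0 0 0 0;-0.35 0 0 0 0 0 0;-0.35 0 0 0 0 0 0;-0.35 0 0 0 0 0 0;-0.35 0 0 0 0 0 0;0 0 0 0 0 0 -0.5"
}}

```text
clock: 13.98
position: [0.5714, -0.0883, 0.2713]
ee_rot: [0.054, 0.711, 0.052, -0.699]
contact_force: [1.2, 0.2, 0.4]
width: 0.032
```

```bash
python3 - <<'E'
from h import *
np.set_printoptions(precision=4,suppress=True)
shot('scene','s8.png',(260,130,470,310),3.7)
to([.53,.362,.25],.1-np.pi/2)
E
```

```text
t 14.0333 pos [ 0.57   -0.0879  0.2679] F [0.3294 0.4111 0.8167] w 0.024527712934209772 q [-0.2757  0.254   1.4456  0.0033  1.4301  1.145 ]
tool shift [ 0.1731 -4.5091 -0.2727] rot [ 0.0158 -0.0039 -0.0005]
```

View pics/s8.png

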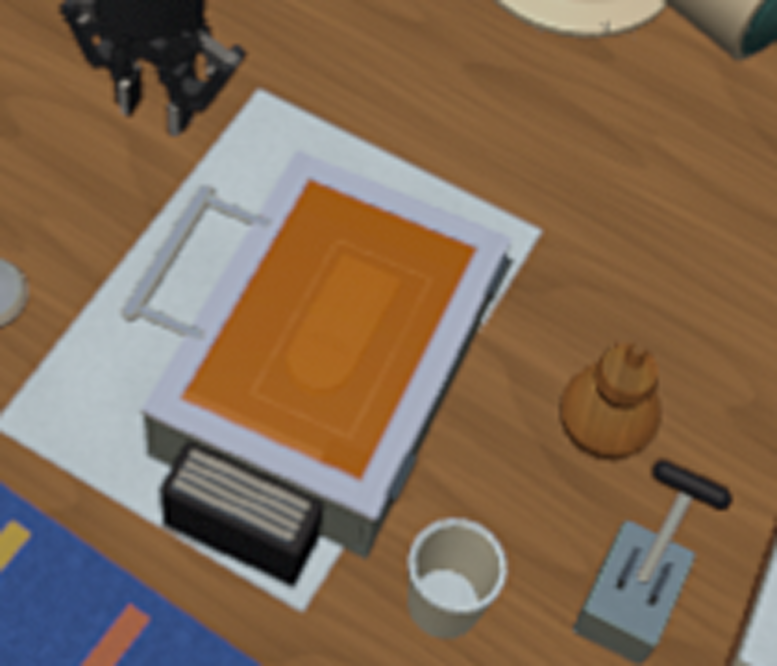

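The cover is fully closed and clear. The isolator's crossbar runs from (660,470) to (725,497), with the lever off, leaning towards the robot. I'll locate it from this view too.

```bash
python3 - <<'E'
from h import *
np.set_printoptions(precision=4,suppress=True)
f=lambda P:np.array([[260-.4+x/3.7,130-.4+y/3.7] for x,y in P])
print(p2w('scene',f([(660,470),(725,497),(692,485)]),.14))
print('box top',p2w('scene',f([(627,524),(692,556),(655,643),(580,618)]),.055))
to([.485,.366,.27],.1-np.pi/2)
E
```

```text
[[0.5346 0.3399 0.14  ]
 [0.5261 0.3887 0.14  ]
 [0.5316 0.3646 0.14  ]]
box top [[0.5442 0.3386 0.055 ]
 [0.5384 0.3922 0.055 ]
 [0.6159 0.4011 0.055 ]
 [0.6313 0.3456 0.055 ]]
t 14.0333 pos [ 0.57   -0.0879  0.2679] F [0.3294 0.4111 0.8167] w 0.024527712934209772 q [-0.2757  0.254   1.4456  0.0033  1.4301  1.145 ]
tool shift [-0.0325 -4.6153  0.1638] rot [ 0.0158 -0.0039 -0.0005]
```

>>> {"api": "arm_command", "payload": {
  "series": "0 -0.3 0.01 0 0 0 -1;0 -0.36 0.013 0 0 0 -1;0 -0.36 0.013 0 0 0 -1;0 -0.36 0.013 0 0 0 -1;0 -0.36 0.013 0 0 0 -1;0 -0.36 0.013 0 0 0 -1;0 -0.36 0.013 0 0 0 -1;0 -0.36 0.013 0 0 0 -1;0 -0.36 0.013 0 0 0 -1;0 -0.36 0.013 0 0 0 -1;0 -0.36 0.013 0 0 0 -1;0 -0.36 0.013 0 0 0 -1"
}}

```text
clock: 15.03
position: [0.4878, 0.3329, 0.2624]
ee_rot: [0.052, 0.705, 0.053, -0.705]
contact_force: [0.3, 0.0, 0.1]
width: 0.0001
```

>>> {"api": "arm_command", "payload": {
  "series": "0 -0.35 0.02 0 0 0 -1;0 0 0 0.012 -0.004 0 -1;0 0 0 0 0 0 -1;0 0 0 0 0 0 -1"
}}

```text
clock: 15.37
position: [0.4814, 0.3656, 0.2623]
ee_rot: [-0.04, -0.702, -0.04, 0.71]
contact_force: [-0.1, -0.7, -0.4]
width: 0.0003
```

```bash
python3 - <<'E'
from h import *
np.set_printoptions(precision=4,suppress=True)
to([.487,.366,.125],.115-np.pi/2)
shot('scene','s9.png',(360,130,500,290),3.7)
E
```

```text
t 15.3667 pos [0.4814 0.3656 0.2623] F [-0.1203 -0.705  -0.3502] w 0.0002708928513240614 q [0.5315 0.3116 1.3768 0.0049 1.4637 1.9884]
tool shift [ 1.3724  0.0026 -0.0715] rot [-0.0005  0.0037  0.0001]
```

View pics/s9.png

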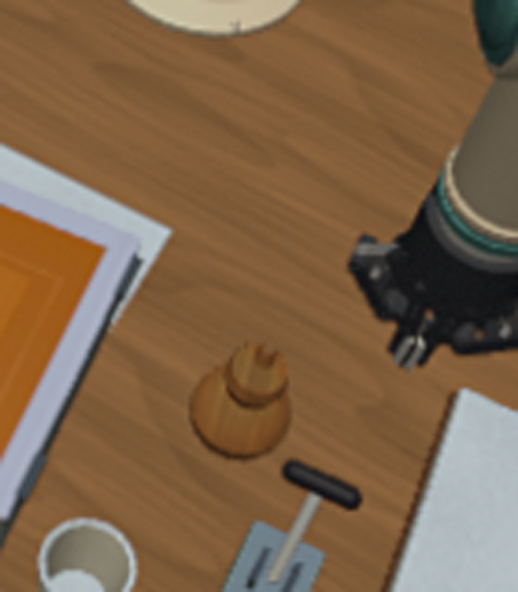

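The closed fingers, tip near (410,350), are behind the crossbar (centre near (321,485)) and clear of the gourd. I'll go down beside it, then push it over.

>>> {"api": "arm_command", "payload": {
  "series": "0.25 0 0 0 0.0037 0 -1;0.3 0 0 0 0 0 -1;0.3 0 0 0 0 0 -1;0.3 0 0 0 0 0 -1;0.2 0 0 0 0 0 -1;0 0 -0.05 0 0 0 -1;0 0 -0.1 0 0 0 -1;0 0 -0.1 0 0 0 -1;0 0 0 0 0 0 -1"
}}

```text
clock: 16.17
position: [0.5113, 0.3695, 0.1308]
ee_rot: [0.037, 0.709, 0.041, -0.703]
contact_force: [-0.0, -0.1, 0.1]
width: 0.0
```

>>> {"api": "arm_command", "payload": {
  "series": "0 0 -0.1 0 0 0 -1;0 0 -0.1 0 0 0 -1;0 0 -0.1 0 0 0 -1;0 0 -0.1 0 0 0 -1;0 0 0 0 0 0 -1"
}}

```text
clock: 16.58
position: [0.5498, 0.3737, 0.1288]
ee_rot: [0.038, 0.708, 0.04, -0.704]
contact_force: [0.6, 1.0, -0.9]
width: -0.0002
```

>>> {"api": "arm_command", "payload": {
  "series": "0 0 -0.12 0 0 0 -1;0 0 -0.12 0 0 0 -1;0 0 -0.1 0 0 0 -1;0 0 -0.08 0 0 0 -1;0 0 0 0 0 0 -1"
}}

```text
clock: 17.0
position: [0.5901, 0.3781, 0.1284]
ee_rot: [0.038, 0.707, 0.04, -0.705]
contact_force: [0.1, 0.2, 0.4]
width: -0.0001
```

```bash
python3 - <<'E'
from h import *
np.set_printoptions(precision=4,suppress=True)
s=st(); print(s['position'],s['contact_force'])
im=cv2.cvtColor(get_image('scene'),cv2.COLOR_RGB2BGR); cv2.imwrite('pics/s10.png',im)
P=np.array([.578,.368,0]);x=np.array([np.cos(.115),np.sin(.115),0])
off=P-.047*x+[0,0,.14]; on=P+.047*x+[0,0,.14]
y=np.array([-x[1],x[0],0])
for n in('scene','top'):
  g=im if n=='scene' else cv2.cvtColor(get_image('top'),cv2.COLOR_RGB2BGR)
  for nm,c in(('off',off),('on',on)):
    u=w2p(n,[c-.02*y,c,c+.02*y,]).round().astype(int); print(n,nm,u.tolist(),[g[b,a].tolist() for a,b in u])
E
```

```text
[0.5901 0.3781 0.1284] [0.082  0.2477 0.3581]
scene off [[439, 257], [446, 260], [453, 263]] [[20, 17, 16], [58, 57, 58], [57, 61, 45]]
scene on [[426, 286], [433, 290], [440, 293]] [[54, 54, 57], [47, 46, 48], [53, 54, 56]]
top off [[200, 193], [193, 194], [186, 195]] [[124, 118, 103], [130, 121, 102], [49, 78, 110]]
top on [[197, 160], [190, 161], [183, 161]] [[34, 34, 36], [31, 31, 33], [20, 20, 20]]
```

The dark bar now shows at the on position in both views and no push force remains, so the lever has tipped over. I'll back off, lift clear, and check every object by image comparison.

>>> {"api": "arm_command", "payload": {
  "series": "0 0 0.2 0 0 0 -1;0 0 0.3 0 0 0 -1;0 0 0.3 0 0 0 -1;-0.3 0 0 0 0 0 -1;-0.38 0 0 0 0 0 -1;-0.38 0 0 0 0 0 -1;-0.38 0 0 0 0 0 -1;0 0 0.35 0 0 0 -1;0 0 0.35 0 0 0 -1;0 0 0.35 0 0 0 -1;0 0 0 0 0 0 -1;0 0 0 0 0 0 -1"
}}

```text
clock: 18.1
position: [0.4018, 0.3567, 0.2731]
ee_rot: [0.039, 0.707, 0.041, -0.705]
contact_force: [0.7, -0.2, 0.3]
width: 0.0001
```

```bash
python3 - <<'E'
from h import *
np.set_printoptions(precision=4,suppress=True)
s=st(); print(s['clock'],s['position'],s['contact_force'])
P=np.array([.578,.368,0]);x=np.array([np.cos(.115),np.sin(.115),0]);y=np.array([-x[1],x[0],0])
im={n:cv2.cvtColor(get_image(n),cv2.COLOR_RGB2BGR) for n in('scene','top')}
for n in im:
  cv2.imwrite('pics/final_%s.png'%n,im[n]); g=im[n]
  for nm,d in(('off',-.047),('on',.047)):
    u=w2p(n,[P+d*x+k*y+[0,0,.14] for k in(-.02,0,.02)]).round().astype(int); print(n,nm,[g[b,a].tolist() for a,b in u])
# black bar centroid near the switch
g=im['scene'][255:305,415:465]; m=(g.max(2)<60); print('bar centroid scene',np.argwhere(m).mean(0)[::-1]+[415,255], m.sum())
def shift(a,b,box):
  x0,y0,x1,y1=box; t=a[y0:y1,x0:x1]; w=b[y0-12:y1+12,x0-12:x1+12]
  r=cv2.matchTemplate(w,t,cv2.TM_CCOEFF_NORMED); _,v,_,l=cv2.minMaxLoc(r); return (l[0]-12,l[1]-12),round(v,3)
a=cv2.imread('pics/s1.png')
for k,bx in dict(board=(208,153,258,193),pebble=(240,195,272,222),gourd=(410,218,442,254),cup=(366,268,402,304)).items(): print(k,shift(a,im['scene'],bx))
b=cv2.imread('pics/s8.png'); c=cv2.resize(im['scene'][130:310,260:470],(b.shape[1],b.shape[0]),interpolation=cv2.INTER_CUBIC)
print('cover/blank',shift(b,c,(120,150,500,500)))
E
```

```text
18.1 [0.4018 0.3567 0.2731] [ 0.7431 -0.2329  0.2917]
scene off [[54, 89, 123], [57, 92, 128], [57, 93, 130]]
scene on [[56, 56, 59], [47, 46, 49], [57, 57, 59]]
top off [[128, 122, 106], [135, 125, 106], [51, 81, 114]]
top on [[35, 35, 36], [32, 32, 33], [37, 38, 39]]
bar centroid scene [433.504 289.832] 125
board ((0, 0), 0.999)
pebble ((0, 0), 1.0)
gourd ((0, 0), 0.997)
cup ((0, 0), 1.0)
cover/blank ((0, 0), 1.0)
```

```bash
python3 -c "
from rig import ticket
print(ticket.sign_off())"
```

```text
the job is handed in; nothing more can be done
None
```

I laid the blank in the white rectangle, closed the cover, threw the isolator to on and handed the job in at about 18 s. `sign_off` reports no verdict.

- **Blank:** placed with the rounded end towards the fan. After release it measured about 2 mm lengthwise and 3–4 mm crosswise from the rectangle's centre, along its length. It still looked the same in the last check, through the closed cover.
- **Cover:** the bar was gripped all the way down at no more than about 0.8 rad/s, then pressed to a hard stop at 33 N and released. The cover looked flat and did not move afterwards. I had no direct reading of its angle; the 0.03 rad limit rests on the hard stop and the pictures.
- **Isolator:** pushed over only after the cover was closed. The crossbar then appeared within a pixel of the expected on position in the scene view, and at it in the top view.
- **Bystanders:** the board, gourd, pebble and cup showed no pixel shift from the first picture. The arm ended well clear of everything, with under 1 N on the tool.

Some readings differed from what I expected:
- **Finger opening:** it read about 1.4 mm under the true width of both things gripped.
- **Table contact:** the fingertips pressed the table at about 7 N while gripping the blank.
- **Handle grip:** the bar sat about 8 mm deeper in the jaws at closing than I estimated from the grasp, so it slipped a little or my estimate was off.

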